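# Earth the capacitor bay with the hook stick

### The job

Make the capacitor test bay safe to open. First turn the selector on the control console to its discharge position, the green dot two clicks clockwise from the anticlockwise end stop. Then take the hook stick from its cradle, reach in through the window in the guard's yellow front and draw the earthing bolt by its red T-handle fully home towards the window; the gripper itself must not touch the bolt. Finally lay the stick back in its cradle the way it lay, and leave the other things on the bench where they are.

Things in the scene. Friction and masses are not known exactly. Their poses are not given: they have to be found in the camera images.
- console: White control box, 110 x 110 x 50 mm high, fixed. Origin: centre of its underside, z up. On its grey top seven marks 0.45 rad apart surround the selector: the third from the anticlockwise end is a green dot, the others white ticks; the fourth lies along the console's +x.
- selector (a joint): Console's rotary selector, rad, growing CLOCKWISE seen from above: 0 anticlockwise end stop, 2.7 clockwise stop. A spring detent holds it every 0.45 rad (0, 0.45, 0.9...): under 0.1 N m to pass a click; let go, it snaps to the nearest. Green dot (discharge) = 0.90. Starts three to five clicks up.
- selector_grip (a point): Point on the knob's vertical axis, 83 mm above the bench. The black knob sits mid-console: round skirt 46 mm across, up to 59 mm above the bench (do not pinch it), on it an upright bar grip 38 mm long, 12 mm thick, from 59 to 90 mm. The point turns with the knob: x along the bar towards the white pointer line, z up.
- hook_stick: Loose insulated hook stick, 259 mm, 0.16 kg. Origin: grip place in mid-handle; x towards the hook, z up as it lies. Black handle 24 wide (y) x 26 mm high (z), x -55 to 45; hand guard 38 mm across, x 45 to 50; then 10 mm orange rod (steel ferrule 13 mm); steel hook: an 8 mm nose bent straight down (-z) at x = 200, ending 33 mm below the centre line. Mass centre about 20 mm ahead of the origin.
- hook_tip (a point): Lower end of the hook's nose: x = 200, z = -33 mm in the stick's frame.
- cradle: Grey fixed cradle. Origin on the bench under the stick's origin, x to the hook end, z up. The stick lies in it parallel to these axes, origin 62 mm up. Rear saddle at x = -45 mm: flat-bottomed slot 29 mm wide for the handle, flared cheeks up to z = 73; front saddle at x = 140: 90 degree V for the rod, up to z = 73; each 10 mm thick. Foot 225 x 60 x 10 mm, x -68 to 158.
- bay: Fixed bay: base 210 x 190 x 12 mm, guard 190 x 170 mm, 155 mm high: roof bars 24 mm apart, side bars, grey back, yellow front sheet with window. Origin: centre of its underside; front faces its -x, z up. On the centre line from the front: brass earth jaw (x -68 to -43 mm, up to z 55), the bolt, brass socket with copper bar (x 41 to 59, up to z 59).
- bay_window (a point): Centre of the front sheet's window: x = -92, y = 0, z = 97 mm in the bay's frame. The window is 64 mm wide (y) between its black edges and reaches from 53 to 145 mm above the bench.
- bolt_tee (a point): Centre of the cross bar of the bolt's red T-handle; moves with the bolt. Bar 8 mm thick, 40 mm long along the bay's y, 72 mm above the bench, on an 8 mm stem; the bolt below has its centre line 45 mm up, its red collar (under the stem) reaches 53 mm. Pushed in fully it is at x = 6 mm in the bay's frame, 98 mm behind the front sheet.
- earth_bolt (a joint): How far the earthing bolt is drawn towards the window (along the bay's -x), m: 0 pushed in, 0.035 fully home against its stop in the earth jaw. Starts at 0 to 0.010. Slides with about 4 N of friction and stays where it is left.
- tape_blue: Bystander: roll of blue tape lying flat, 82 mm across, 18 mm high. Origin: centre of its underside.
- rubber_stopper: Bystander: black rubber stopper, 42 mm across, 58 mm high. Origin: centre of its underside.
- marker_red: Bystander: white marker pen with a red cap, 136 mm long, lying down. Origin: centre of its underside.
- cabinet_corner (a point): Bench-level corner, nearest the robot and the bay, of a fixed wooden cabinet right of the bay: from here it extends 330 mm to the right (-y) and 410 mm away (+x), 255 mm high with boards on top to 350 mm. It may stand nearer to the robot than the bay's front. Left of the bay, from y = 0.12 leftwards and x = 0.41 onwards, lie black boxes up to 170 mm high.

How it is judged:
On the way, in this order (a step that is already met when the one before it is completed fails the run):
1. the selector rests in its discharge click, two clicks from the anticlockwise end stop (value of joint selector between 0.78 and 1.02 rad and value of joint earth_bolt below 0.02 m), for 0.3 s.
2. the earthing bolt is drawn fully home with the stick (value of joint earth_bolt above 0.0315 m and value of joint selector between 0.78 and 1.02 rad), for 0.2 s.
At the end, for the whole second after the job is handed in: Selector at 0.90 within 0.12 rad; bolt drawn at least 31.5 of 35 mm; stick at rest in both saddles, hook forward and down: origin within 30 mm along, 6 mm across and 6 mm in height of its place in the cradle, axis within 0.06 rad, tilt below 0.15 rad (all of step 2 and x of hook_stick in the frame of cradle between -0.03 and 0.03 m and y of hook_stick in the frame of cradle between -0.006 and 0.006 m and z of hook_stick in the frame of cradle between 0.056 and 0.068 m and x of hook_tip in the frame of cradle above 0.15 m and angle between the x axis of hook_stick and the x axis of cradle, either way round below 0.06 rad and angle between hook_stick's own z axis and vertical below 0.15 rad and linear speed of hook_stick below 0.02 m/s); the robot touches nothing.
It fails at once if the gripper or arm touches the earthing bolt (contact force between any of the fingers, the arm and earth_bolt above 0.5 N).
It fails at once if a bystander (tape roll, stopper, marker) is moved by more than 30 mm (distance of any of tape_blue, rubber_stopper, marker_red from where it was at the start of the episode above 0.03 m).
It also fails if it takes over 64 s, if anything falls off the work surface, if the arm or the gripper's body presses on something with over 40 N, if the wrist force passes 120 N, or if a joint passes its speed limit or range.

### The arm

A 7-joint arm with a two-finger parallel gripper is mounted at the origin on a cart in front of the work surface, level with it; the furniture and walls round the work are solid. World frame = base frame: x ahead of the robot, y to its left, z up, the work surface at z = 0. Lengths are in m, angles in rad, forces in N, time in s.
With the tool pointing down it reaches from about 0.4 to 0.85 m from the base axis. Payload 10.4 kg.
Tool frame: the origin (TCP) lies at the very end of the fingers, on their centre line; the grasp point (between the pads) lies 19 mm behind it (grip_point_offset is the distance from the TCP to the grasp point, in m); z points along the fingers, y is the line along which they close (so a half turn about z gives the same grasp; the last joint's range is limited). The gripper opens to 87 mm and grips with 3 to 60 N. Pads are 19 mm wide; open, the fingers measure 117 mm over their backs; the gripper's body (75 mm by 190 mm) begins 51 mm behind the grasp point.
Start: joints at [-1.362, 0.332, -0.065, 1.46, 0.022, 1.35, -0.088], TCP at [0.144, 0.608, 0.223] pointing down, gripper open.
Joint ranges: [-2.6, 2.6], [-0.5, 2.12], [-1.47, 1.34], [0.16, 2.42], [-1.27, 4.41], [0.06, 2.06], [-2.6, 2.6]. Speed limits (rad/s): [2.22, 2.22, 2.79, 2.79, 3.14, 3.14, 3.14].

### API

Orientations are given as a unit quaternion [x, y, z, w].
In Python, from bench import * gives the robot as it stands.
- The arm moves only by the tool play_rows, never from a script. Its argument "increments" is text: rows parted by semicolons, each of 7 numbers parted by spaces: the turn, a rotation vector about the tool's x, y, z in rad, then the shift along the tool's x, y, z in m, then the opening, from 0 (shut) to 1 (fully open). A call has 1 to 8 rows; each row is the pose to reach, as a shift and turn from the pose commanded when the call began, along the tool's axes at that moment; what a row does not reach only later rows make up. A row lasts 1/10 s, in which the tool goes at most 50 mm and 8.59 degrees, less where a joint would pass 70% of its speed; a pose out of reach is approached as far as the arm can. A call with a gripper value outside its range is refused whole. The fingers move at their own pace and stop on an object; "grip_force" is the grip in N (left out, the last holds). Time passes only in rows, so rows that repeat a pose let the fingers close. It gives the time, the measured TCP pose, the force, the opening and the grip force at its end, in the units of the state.
- read_state(): the state, without advancing time (a new reading comes with each control period).
- camera(name): name is "scene" or "side" or "wrist"; returns a dict with "color" (480x640x3 uint8, red, green, blue), "fx", "fy", "cx", "cy" (pixels), "camera_from_world" (4x4, takes a point from world to camera coordinates); the wrist camera has in their place "mount" (4x4, takes a point from camera to tool coordinates, whose origin is the TCP and whose axes are the flange's). Camera axes: x right, y down, z forward; pixel columns grow to the right and rows downward; lengths in m; the calibration is good to about 2 mm. The wrist camera is an equidistant fisheye: a pixel r from the principal point sees the ray r / f radians off the axis. A picture is of the moment at which its call begins: read the wrist's pose just before it. There is no depth.
- close_job(): hands the job in; it is judged then, once.
The state is a dict: "time": time; "joint_positions": joint angles; "joint_vel": joint speeds; "joint_torque": joint torques, N m; "ee_pos": TCP position; "eef_rot": TCP orientation; "ft_force": force on the tool from outside, world axes, zero at the start; "torque": the same for the moment, N m; "width": finger opening in m; "grip_force": force on a finger pad.
Only numpy, scipy, OpenCV 4.12 (cv2) and the standard library are available. Lean on these libraries where they do the work, as an engineer would, in place of code of your own. Each camera call takes 0.05 s, during which the arm holds its last target. There are 200 camera calls.

## Working session

There is one attempt and no reset: what is moved stays moved. The work goes in short steps, Python scripts to look and compute and a tool call to move; the robot and the scene stay as the last step left them, time stands still between calls to the robot, and variables do not carry over. Pictures are saved under pics/ and viewed, at most 10 in all, crops included, and the job is handed in when it is done.

Besides the shell and the picture viewer there is one more tool, called after ">>>" as name(argument=value, ...), one argument or row to a line, values as JSON. play_rows: Moves the arm, as the interface text tells. Its arguments: {"type":"object","properties":{"increments":{"type":"string"},"grip_force":{"type":"number"}},"required":["increments"]}

```bash
ls; mkdir -p pics
python3 - <<'E'
from bench import *
import cv2,numpy as np
s=read_state();print({k:np.round(v,3).tolist() for k,v in s.items()})
for n in("scene","side"):
    c=camera(n);cv2.imwrite(f"pics/{n}0.png",c["color"][:,:,::-1]);print(n,c["fx"],c["fy"],c["cx"],c["cy"],np.round(c["camera_from_world"],4).tolist())
c=camera("wrist");cv2.imwrite("pics/wrist0.png",c["color"][:,:,::-1]);print({k:(np.array(v).tolist()) for k,v in c.items() if k!="color"})
E
```

```text
pics
{'time': 0.0, 'joint_positions': [-1.362, 0.333, -0.065, 1.461, 0.022, 1.35, -0.088], 'joint_vel': [0.0, 0.002, 0.001, -0.001, -0.001, -0.001, 0.0], 'joint_torque': [0.0, -62.327, 0.025, -38.989, -0.061, 0.04, 0.0], 'ee_pos': [0.144, 0.608, 0.222], 'eef_rot': [0.116, 0.993, -0.001, -0.0], 'ft_force': [-0.238, 0.387, -0.714], 'torque': [-0.036, -0.002, -0.034], 'grip_force': 0.0, 'width': 0.087}
scene 545.0752692981398 545.0752692981398 310.75342723361456 238.41832431467392 [[-0.6531, -0.7573, 0.0029, 0.1906], [-0.6306, 0.5417, -0.5558, 0.5405], [0.4193, -0.3648, -0.8313, 0.8322], [0.0, 0.0, 0.0, 1.0]]
side 563.4118475678165 563.4118475678165 317.2184271657297 236.32313144338406 [[-0.1557, 0.9878, 0.0103, 0.349], [0.878, 0.1431, -0.4567, -0.443], [-0.4526, -0.062, -0.8896, 1.7944], [0.0, 0.0, 0.0, 1.0]]
{'fx': 371.64829954431775, 'fy': 371.64829954431775, 'cx': 321.0131018904552, 'cy': 238.15083769120304, 'mount': [[3.5019430362570347e-05, -0.9531312734068446, -0.30255705978787545, 0.08326450570702719], [0.9999999570229409, 0.00012144651901130308, -0.0002668423817813036, -7.96714054271952e-05], [0.0002910803208596845, -0.30255703744019485, 0.9531312366970544, -0.16245153663836556], [0.0, 0.0, 0.0, 1.0]]}
```

View pics/scene0.png

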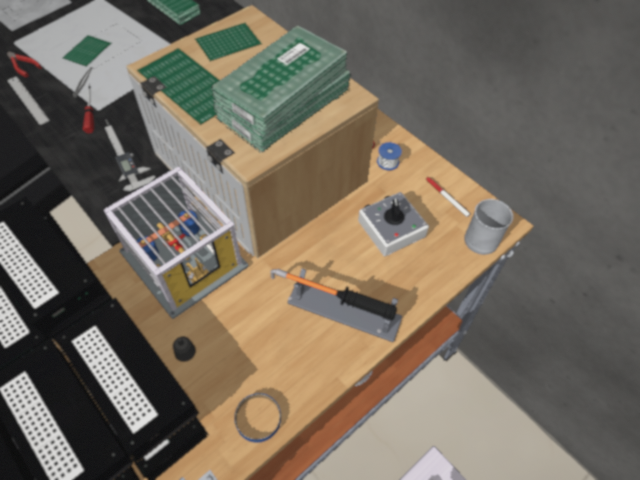

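View pics/side0.png

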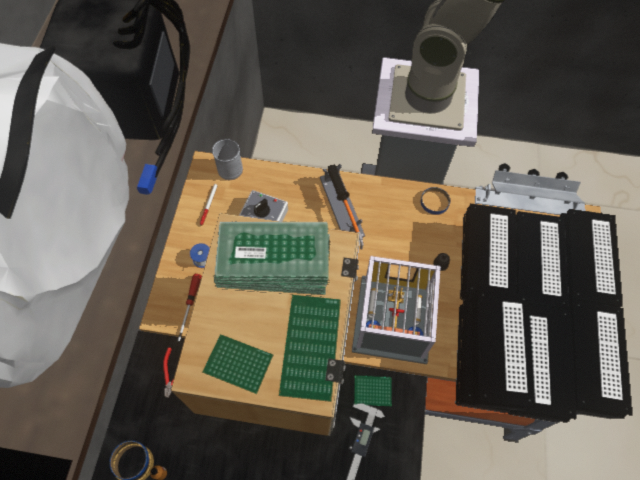

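The scene view shows the console at about (395,222), the cradle with the stick from hook (277,274) to handle end (393,310), and the bay at (180,240). The stopper is at (183,348) and the tape at (258,416). The side view agrees with this.

```bash
cat > h.py <<'E'
from bench import *
import cv2,numpy as np
from scipy.spatial.transform import Rotation as R
def ray(c,u,v,pose=None):
    if "mount" in c:
        d=np.array([u-c["cx"],v-c["cy"]]);r=np.hypot(*d);th=r/c["fx"]
        q=np.array([*(d/max(r,1e-9)*np.sin(th)),np.cos(th)]);M=pose@np.array(c["mount"])
    else:
        q=np.array([(u-c["cx"])/c["fx"],(v-c["cy"])/c["fy"],1]);M=np.linalg.inv(c["camera_from_world"])
    d=M[:3,:3]@q; return M[:3,3],d/np.linalg.norm(d)
def onz(c,u,v,z,pose=None):
    o,d=ray(c,u,v,pose);return o+d*(z-o[2])/d[2]
def proj(c,p,pose=None):
    if "mount" in c:
        M=np.linalg.inv(pose@np.array(c["mount"]));q=M[:3,:3]@p+M[:3,3];r=np.hypot(q[0],q[1]);th=np.arctan2(r,q[2])
        return c["cx"]+c["fx"]*th*q[0]/r,c["cy"]+c["fx"]*th*q[1]/r
    M=np.array(c["camera_from_world"]);q=M[:3,:3]@p+M[:3,3];return c["cx"]+c["fx"]*q[0]/q[2],c["cy"]+c["fy"]*q[1]/q[2]
def pose(s=None):
    s=s or read_state();T=np.eye(4);T[:3,:3]=R.from_quat(s["eef_rot"]).as_matrix();T[:3,3]=s["ee_pos"];return T
def target(yaw):  # tool down, tool y axis (closing line) at world angle yaw
    y=np.array([np.cos(yaw),np.sin(yaw),0]);z=np.array([0,0,-1.]);return np.c_[np.cross(y,z),y,z]
def go(p,Rt,s=None):
    T=pose(s);print("turn",np.round(R.from_matrix(T[:3,:3].T@Rt).as_rotvec(),4).tolist(),"shift",np.round(T[:3,:3].T@(np.array(p)-T[:3,3]),4).tolist())
E
python3 - <<'E'
from h import *
a=camera("scene");b=camera("side")
for n,u,v,z in [("tee knob",394,214,.09),("console",395,225,.05),("hook",277,273,.062),("handle end",393,310,.062),("stopper",183,348,.03),("tape",258,416,.01),("cabcorner",256,253,0),("winctr",203,268,.097),("mk",448,196,0),("cup",487,245,0)]:
    print(n,onz(a,u,v,z).round(3))
for n,u,v,z in [("knob",262,210,.09),("hook",361,241,.062),("handle end",335,168,.062),("stopper",441,261,.03),("tape",435,200,.01),("marker",207,205,0),("bay roof fl",436,263,.155),("bay fr",370,259,.155),("bay br",366,333,.155),("bay bl",438,334,.155),("tee",396,297,.072)]:
    print(n,onz(b,u,v,z).round(3))
for n,c,(x,y,w,h) in [("scene",a,(90,160,170,160)),("side",b,(350,240,100,120))]:
    cv2.imwrite(f"pics/crop_{n}.png",cv2.resize(c["color"][y:y+h,x:x+w,::-1],None,fx=4.5,fy=4.5 if n=="scene" else 4.5,interpolation=cv2.INTER_CUBIC)[:600,:800] if n=="side" else cv2.resize(c["color"][y:y+h,x:x+w,::-1],None,fx=3.7,fy=3.7,interpolation=cv2.INTER_CUBIC))
E
```

```text
tee knob [ 0.505 -0.409  0.09 ]
console [ 0.501 -0.415  0.05 ]
hook [ 0.567 -0.149  0.062]
handle end [ 0.361 -0.264  0.062]
stopper [0.57  0.075 0.03 ]
tape [0.385 0.044 0.01 ]
cabcorner [ 0.665 -0.166  0.   ]
winctr [ 0.65  -0.038  0.097]
mk [ 0.499 -0.598  0.   ]
cup [ 0.354 -0.559  0.   ]
knob [ 0.54  -0.418  0.09 ]
hook [ 0.575 -0.146  0.062]
handle end [ 0.357 -0.247  0.062]
stopper [0.583 0.072 0.03 ]
tape [0.384 0.048 0.01 ]
marker [ 0.5   -0.593  0.   ]
bay roof fl [0.652 0.038 0.155]
bay fr [ 0.667 -0.121  0.155]
bay br [ 0.853 -0.109  0.155]
bay bl [0.829 0.053 0.155]
tee [ 0.721 -0.041  0.072]
```

Run:
```python
from h import *
go([.44,.16,.33],target(1.5708));go([.44,-.26,.33],target(1.5708))
```

```text
turn [-0.0006, -0.0, -0.2317] shift [-0.3915, -0.3681, -0.1076]
turn [-0.0006, -0.0, -0.2317] shift [-0.4879, -0.7769, -0.1073]
```

View pics/crop_scene.png

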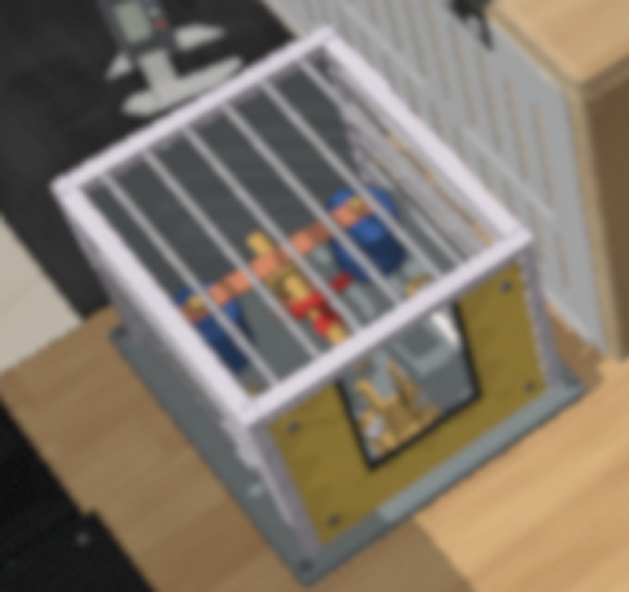

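The crop shows the bay: window with black edges at crop (345-480, 300-470), and the red T-handle at about (320,300).

>>> play_rows(
  increments="0 0 -0.23 -0.39 -0.37 -0.107 1;0 0 -0.23 -0.39 -0.37 -0.107 1;0 0 -0.23 -0.39 -0.37 -0.107 1;0 0 -0.23 -0.39 -0.37 -0.107 1;0 0 -0.23 -0.39 -0.37 -0.107 1;0 0 -0.23 -0.39 -0.37 -0.107 1;0 0 -0.23 -0.44 -0.57 -0.107 1;0 0 -0.23 -0.44 -0.57 -0.107 1",
)

```text
time: 1.05
ee_pos: [0.3367, 0.2658, 0.2925]
eef_rot: [0.001, 1.0, 0.0, 0.0]
ft_force: [0.0, 0.6, 0.6]
width: 0.087
grip_force: 0.0
```

Run:
```python
from h import *
go([.44,-.26,.33],target(1.5708))
```

```text
turn [0.0006, 0.0001, -0.0023] shift [-0.1045, -0.5256, -0.0378]
```

>>> play_rows(
  increments="0 0 0 -0.1 -0.52 -0.038 1;0 0 0 -0.1 -0.52 -0.038 1;0 0 0 -0.1 -0.52 -0.038 1;0 0 0 -0.1 -0.52 -0.038 1;0 0 0 -0.1 -0.52 -0.038 1;0 0 0 -0.1 -0.52 -0.038 1;0 0 0 -0.1 -0.52 -0.038 1;0 0 0 -0.1 -0.52 -0.038 1",
)

```text
time: 1.85
ee_pos: [0.4105, -0.1263, 0.3211]
eef_rot: [0.001, 1.0, 0.0, 0.0]
ft_force: [1.1, 0.2, -0.1]
width: 0.0869
grip_force: 0.0
```

>>> play_rows(
  increments="0 0 0 0 -0.12 0 1;0 0 0 0 -0.12 0 1;0 0 0 0 -0.12 0 1;0 0 0 0 -0.12 0 1;0 0 0 0 -0.12 0 1",
)

```text
time: 2.35
ee_pos: [0.4105, -0.2437, 0.3207]
eef_rot: [0.001, 1.0, 0.0, -0.0]
ft_force: [-0.4, 0.7, 0.6]
width: 0.0871
grip_force: 0.0
```

Run:
```python
from h import *
s=read_state();print(s["ee_pos"],s["eef_rot"],s["joint_positions"])
c=camera("wrist");cv2.imwrite("pics/w1.png",c["color"][:,:,::-1]);np.save("w1pose.npy",pose(s))
```

```text
[ 0.41052154 -0.24372924  0.32073817] [ 1.07849749e-03  9.99999397e-01  1.47921615e-04 -1.41328734e-04] [-0.67819087 -0.16912858  1.01881845  1.71045982  0.1438109   1.5213193
  1.89561529]
```

View pics/w1.png

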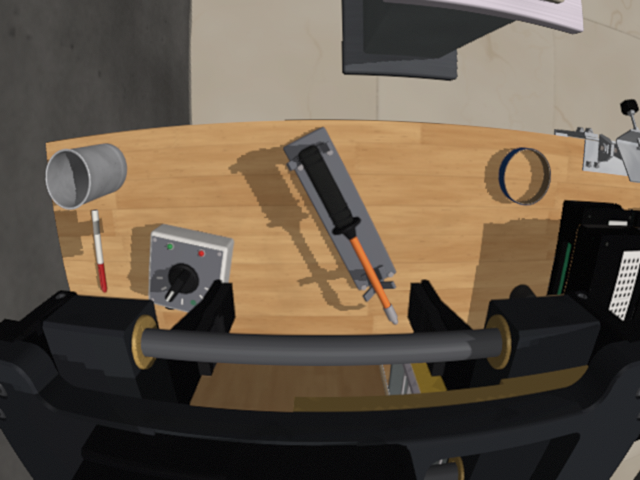

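The wrist view shows the console at (190,268), with the knob at (183,280) and its pointer towards lower-left (170,298). The stick runs from (312,150) to its hook at (392,320). The stopper is at (522,293) and the marker at (100,250).

Run:
```python
from h import *
im=cv2.imread("pics/w1.png")
a=cv2.resize(im[215:315,140:240],None,fx=4,fy=4,interpolation=cv2.INTER_CUBIC)
b=cv2.resize(im[120:330,270:410],None,fx=2.8,fy=2.8,interpolation=cv2.INTER_CUBIC)[:588]
o=np.zeros((600,800,3),np.uint8);o[:400,:400]=a;o[:b.shape[0],405:405+b.shape[1]]=b[:,:395]
cv2.imwrite("pics/w1crop.png",o)
P=np.load("w1pose.npy");c=camera("wrist")
hsv=cv2.cvtColor(im,cv2.COLOR_BGR2HSV)
for n,(u,v),z in [("knob top",(182,279),.09),("pointer",(170,297),.075),("handle end",(310,150),.062),("guard",(347,226),.062),("hook",(392,320),.062),("stopper",(522,293),.05)]:
    print(n,onz(c,u,v,z,P).round(4))
# orange rod line
m=cv2.inRange(hsv,(5,150,120),(18,255,255));n,l,st,ct=cv2.connectedComponentsWithStats(m)
i=1+np.argmax(st[1:,4]);v,u=np.where(l==i)
Q=np.array([onz(c,x,y,.062,P)[:2] for x,y in zip(u,v)]);mu=Q.mean(0);d=np.linalg.svd(Q-mu)[2][0];d*=np.sign(d[0]);print("rod",st[i],mu,d,np.degrees(np.arctan2(d[1],d[0])),[(Q-mu).dot(d).min(),(Q-mu).dot(d).max()])
```

```text
knob top [ 0.5036 -0.413   0.09  ]
pointer [ 0.5366 -0.4407  0.075 ]
handle end [ 0.3567 -0.2562  0.062 ]
guard [ 0.4459 -0.2134  0.062 ]
hook [ 0.5742 -0.1507  0.062 ]
stopper [0.5484 0.0462 0.05  ]
rod [351 237  39  71 563] [ 0.50637883 -0.18274997] [0.88957498 0.45678919] 27.180112933230593 [np.float64(-0.05123499402545109), np.float64(0.05363688889238553)]
```

View pics/w1crop.png

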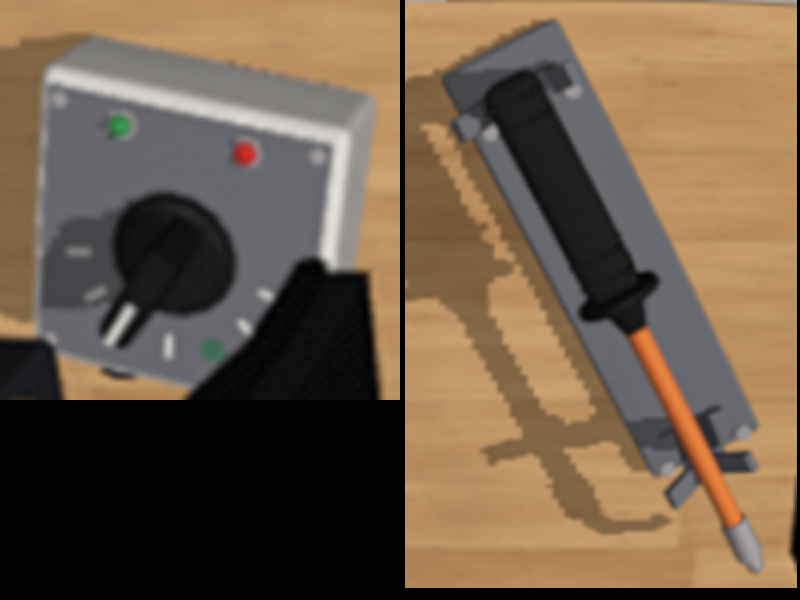

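The close crop puts the pointer on the fifth mark (1.80 rad, four clicks). The green dot is two marks anticlockwise from there, at crop (212,350). The cradle foot corners are at about (443,75), (555,20), (757,428) and (655,475).

Run:
```python
from h import *
P=np.load("w1pose.npy");c=camera("wrist")
A=lambda x,y,z:onz(c,140+(x-1.5)/4,215+(y-1.5)/4,z,P)[:2]
B=lambda x,y,z:onz(c,270+(x-405-1)/2.8,120+(y-1)/2.8,z,P)[:2]
ang=lambda d:np.arctan2(d[1],d[0])
tl,tr,bl=A(47,84,.05),A(350,128,.05),A(37,330,.05)
print("top edge",tl,tr,np.linalg.norm(tr-tl),"yaw",ang(tr-tl)-np.pi/2,"left edge yaw",ang(bl-tl),bl)
y=ang(tr-tl)-np.pi/2;ex=np.array([np.cos(y),np.sin(y)]);print("console centre",(tl+tr)/2+.055*ex)
k=A(174.5,254,.059);print("skirt centre",k)
for n,x,yy in[("0",265,295),("1",243,325),("g",212,350),("3",168,346),("5",95,293),("6",78,252)]:print(n,ang(A(x,yy,.05)-k))
bar0,bar1=A(188,222,.09),A(125,325,.09);print("bar",bar0,bar1,ang(bar1-bar0))
C=[B(*p,.01) for p in((443,75),(555,20),(757,428),(655,475))]
for i in range(4):d=C[(i+1)%4]-C[i];print("foot",C[i],np.linalg.norm(d),ang(d))
m=np.mean(C,0);print("foot centre",m)
y=.4744;print("cradle origin",m-.045*np.array([np.cos(y),np.sin(y)]))
```

```text
top edge [ 0.46067521 -0.46668884] [ 0.47556699 -0.36228474] 0.10546079795080687 yaw -0.1416802330439484 left edge yaw -0.21656246856078698 [ 0.55122187 -0.48661025]
console centre [ 0.52257001 -0.42225316]
skirt centre [ 0.51622458 -0.42430161]
0 0.9752954817125724
1 0.5320041735906216
g 0.11765666169215647
3 -0.29102837319133595
5 -1.0768191580593829
6 -1.4643238901783946
bar [ 0.49179639 -0.40514784] [ 0.52727607 -0.43194599] -0.6468907804701239
foot [ 0.35530622 -0.29170449] 0.056325098909629556 2.0215689560587546
foot [ 0.33076756 -0.24100566] 0.22148701840256915 0.4728124635662229
foot [ 0.52795547 -0.14014225] 0.05650411865054881 -1.1092818238977247
foot [ 0.55311702 -0.19073486] 0.22209002651984439 -2.669631615579471
foot centre [ 0.44178657 -0.21589681]
cradle origin [ 0.40175605 -0.23645303]
```

>>> play_rows(
  increments="0 0 1.2 -0.1 -0.17 0.05 1;0 0 1.2 -0.1 -0.17 0.05 1;0 0 1.2 -0.1 -0.17 0.05 1;0 0 1.2 -0.1 -0.17 0.05 1;0 0 1.2 -0.1 -0.17 0.05 1;0 0 1.2 -0.1 -0.17 0.05 1;0 0 1.2 -0.1 -0.17 0.05 1;0 0 1.2 -0.1 -0.17 0.05 1",
)

```text
time: 3.3
ee_pos: [0.5104, -0.4142, 0.2693]
eef_rot: [0.492, 0.871, 0.001, -0.002]
ft_force: [0.1, -0.2, 1.3]
width: 0.0868
grip_force: 0.0
```

>>> play_rows(
  increments="0 0 1.2 0 0 0 1;0 0 1.2 0 0 0 1;0 0 1.2 0 0 0 1;0 0 1.2 0 0 0 1;0 0 1.2 0 0 0 1;0 0 1.2 0 0 0 1;0 0 1.2 0 0 0 1;0 0 1.2 0 0 0 1",
)

```text
time: 4.1
ee_pos: [0.511, -0.413, 0.27]
eef_rot: [0.897, 0.442, 0.001, -0.003]
ft_force: [-0.6, 0.1, -0.3]
width: 0.0867
grip_force: 0.0
```

>>> play_rows(
  increments="0 0 1.2 0 0 0 1;0 0 1.2 0 0 0 1;0 0 1.2 0 0 0 1;0 0 1.2 0 0 0 1;0 0 1.2 0 0 0 1;0 0 1.2 0 0 0 1;0 0 1.2 0 0 0 1;0 0 1.2 0 0 0 1",
)

```text
time: 4.9
ee_pos: [0.511, -0.413, 0.27]
eef_rot: [0.99, -0.142, -0.001, -0.003]
ft_force: [-0.4, -0.3, -0.2]
width: 0.0868
grip_force: 0.0
```

Run:
```python
from h import *
print(read_state()["joint_positions"].round(3),pose().round(3)[:3].tolist())
go([.515,-.415,.18],target(-2.22))
```

```text
[-0.156  0.715  1.321  1.333 -0.69   1.597 -0.782] [[0.96, -0.281, -0.001, 0.511], [-0.281, -0.96, 0.006, -0.413], [-0.003, -0.005, -1.0, 0.27]]
turn [-0.0047, 0.0035, 0.3646] shift [0.0046, 0.0013, 0.09]
```

Run:
```python
from h import *
s=read_state();P=pose(s);np.save("w2pose.npy",P)
c=camera("wrist");im=c["color"][:,:,::-1];cv2.imwrite("pics/w2.png",im)
k=proj(c,np.array([.515,-.418,.05]),P);print(k)
u,v=int(k[0])-85,int(k[1])-75;print("crop origin",u,v)
cv2.imwrite("pics/w2crop.png",cv2.resize(im[v:v+150,u:u+170],None,fx=4,fy=4,interpolation=cv2.INTER_CUBIC))
```

```text
(np.float64(325.48732311044284), np.float64(198.8916069921306))
crop origin 240 123
```

View pics/w2crop.png

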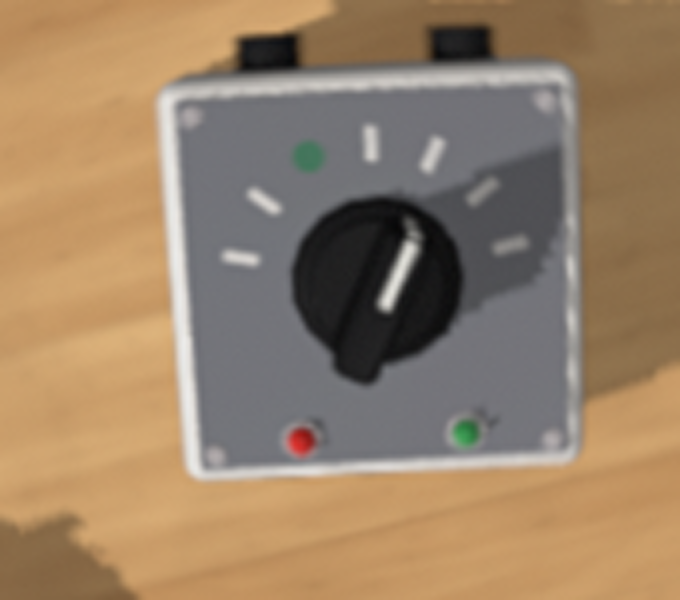

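The crop shows the console from above with the pointer on mark 5. Its screws are at (190,118), (546,101), (552,440) and (215,457), the white pointer line runs (385,308) to (412,240), and the green dot is at (308,155).

Run:
```python
from h import *
P=np.load("w2pose.npy");c=camera("wrist")
A=lambda x,y,z:onz(c,240+(x-1.5)/4,123+(y-1.5)/4,z,P)[:2]
ang=lambda d:np.arctan2(d[1],d[0])
S=[A(*p,.05) for p in((190,118),(546,101),(552,440),(215,457))];m=np.mean(S,0);print("screw centre",m)
print([(np.linalg.norm(S[(i+1)%4]-S[i]).round(4),round(ang(S[(i+1)%4]-S[i]),3)) for i in range(4)])
k=A(377,281,.059);print("skirt",k)
for n,(x,y) in enumerate([(240,258),(264,201),(308,155),(371,143),(432,154),(482,192),(511,245)]):
    print(n,round(ang(A(x,y,.05)-m)-(1.35-.45*n),3),np.linalg.norm(A(x,y,.05)-m).round(4))
a,b=A(385,308,.09),A(412,240,.09);print("line",a,b,ang(b-a))
e=A(357,378,.088);print("back end",e)
go([.515,-.418,.071],target(-2.22))
```

```text
screw centre [ 0.51856396 -0.42802008]
[(np.float64(0.0915), np.float64(-1.802)), (np.float64(0.0912), np.float64(2.908)), (np.float64(0.0913), np.float64(1.341)), (np.float64(0.0913), np.float64(-0.231))]
skirt [ 0.52046311 -0.42842218]
0 -0.24 0.0362
1 -0.245 0.0362
2 -0.243 0.0378
3 -0.239 0.0365
4 -0.229 0.0365
5 -0.232 0.0362
6 -0.225 0.0365
line [ 0.51964    -0.42921968] [ 0.53349909 -0.43967132] -0.6461430118375759
back end [ 0.50461911 -0.41810249]
turn [-0.0044, 0.0033, 0.368] shift [0.0058, 0.0045, 0.1991]
```

Run:
```python
from h import *
go([.519,-.428,.10],target(-2.24));go([.519,-.428,.067],target(-2.24))
```

```text
turn [-0.0044, 0.0034, 0.388] shift [0.0123, 0.0128, 0.17]
turn [-0.0044, 0.0034, 0.388] shift [0.0124, 0.013, 0.203]
```

>>> play_rows(
  increments="-0.004 0.003 0.388 0.012 0.013 0.05 0.7;-0.004 0.003 0.388 0.012 0.013 0.1 0.7;-0.004 0.003 0.388 0.012 0.013 0.14 0.7;-0.004 0.003 0.388 0.012 0.013 0.17 0.7;-0.004 0.003 0.388 0.012 0.013 0.19 0.7;-0.004 0.003 0.388 0.012 0.013 0.203 0.7;-0.004 0.003 0.388 0.012 0.013 0.203 0.7;-0.004 0.003 0.388 0.012 0.013 0.203 0.7",
)

```text
time: 5.8
ee_pos: [0.5185, -0.4297, 0.0691]
eef_rot: [0.945, -0.327, 0.001, 0.001]
ft_force: [-0.0, 0.1, 0.3]
width: 0.0609
grip_force: 0.0
```

Run:
```python
from h import *
print(read_state()["joint_positions"].round(3))
go([.519,-.428,.067],target(-2.24))
```

```text
[-0.127  0.937  1.231  1.534 -0.901  1.319 -1.031]
turn [0.0007, -0.0023, 0.0023] shift [-0.0007, -0.0017, 0.0021]
```

>>> play_rows(
  increments="0 0 0 -0.001 -0.002 0.002 0;0 0 0 -0.001 -0.002 0.002 0;0 0 0 -0.001 -0.002 0.002 0;0 0 0 -0.001 -0.002 0.002 0;0 0 0 -0.001 -0.002 0.002 0;0 0 0 -0.001 -0.002 0.002 0",
  grip_force=20,
)

```text
time: 6.4
ee_pos: [0.5185, -0.4272, 0.0658]
eef_rot: [0.945, -0.328, 0.0, 0.001]
ft_force: [0.2, -0.6, -0.1]
width: 0.0211
grip_force: 0.0
```

>>> play_rows(
  increments="0 0 -0.12 0 0 0 0;0 0 -0.25 0 0 0 0;0 0 -0.38 0 0 0 0;0 0 -0.51 0 0 0 0;0 0 -0.64 0 0 0 0;0 0 -0.77 0 0 0 0;0 0 -0.9 0 0 0 0;0 0 -0.92 0 0 0 0",
)

```text
time: 7.2
ee_pos: [0.518, -0.4281, 0.0657]
eef_rot: [0.992, 0.127, -0.0, 0.001]
ft_force: [1.4, -5.2, -5.4]
width: 0.0119
grip_force: 20.0
```

>>> play_rows(
  increments="0 0 0 0 0 0 0;0 0 0 0 0 0 0.6;0 0 0 0 0 0 0.6;0 0 0 0 0 -0.03 0.6;0 0 0 0 0 -0.08 0.6;0 0 0 0 0 -0.13 0.6;0 0 0 0 0 -0.18 0.6;0 0 0 0 0 -0.18 0.6",
)

```text
time: 8.0
ee_pos: [0.5193, -0.429, 0.2531]
eef_rot: [0.992, 0.125, 0.003, 0.004]
ft_force: [-0.1, -0.6, -0.3]
width: 0.051
grip_force: 0.0
```

Run:
```python
from h import *
s=read_state();P=pose(s);print(s["joint_positions"].round(3),P[:3].round(3).tolist())
c=camera("wrist");im=c["color"][:,:,::-1];cv2.imwrite("pics/w3.png",im);np.save("w3pose.npy",P)
k=proj(c,np.array([.519,-.428,.05]),P)
u,v=int(k[0])-85,int(k[1])-75;print("crop origin",u,v)
cv2.imwrite("pics/w3crop.png",cv2.resize(im[v:v+150,u:u+170],None,fx=2,fy=2,interpolation=cv2.INTER_CUBIC))
```

```text
[-0.094  0.68   1.198  1.324 -0.628  1.529 -0.286] [[0.969, 0.248, 0.007, 0.519], [0.248, -0.969, -0.007, -0.429], [0.005, 0.008, -1.0, 0.253]]
crop origin 232 133
```

View pics/w3.png

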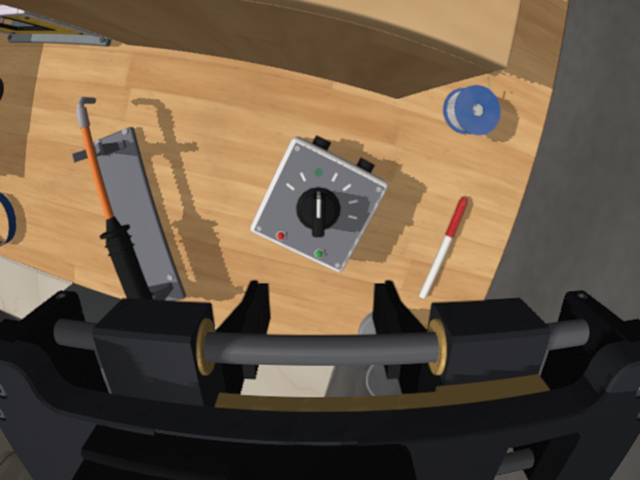

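The pointer now lies on the green dot at (318,172), so the selector is at discharge. Next, locate the bay and the red tee from the two fixed views.

Run:
```python
from h import *
a=camera("scene");b=camera("side")
cv2.imwrite("pics/s1.png",a["color"][:,:,::-1]);cv2.imwrite("pics/s2.png",b["color"][:,:,::-1])
pts={}
for n,c,(x,y,w,h) in [("scene",a,(90,160,170,160)),("side",b,(350,240,100,120))]:
    hsv=cv2.cvtColor(c["color"][y:y+h,x:x+w],cv2.COLOR_RGB2HSV)
    m=(cv2.inRange(hsv,(0,150,90),(4,255,255))|cv2.inRange(hsv,(172,150,90),(180,255,255)))
    k,l,st,ct=cv2.connectedComponentsWithStats(m)
    for i in range(1,k):
        if st[i,4]>3: print(n,st[i]+[x,y,0,0,0],(ct[i]+[x,y]).round(1), onz(c,*(ct[i]+[x,y]),.072).round(4))
x,y,w,h=350,245,100,115
A=cv2.resize(b["color"][y:y+h,x:x+w,::-1],None,fx=5,fy=5,interpolation=cv2.INTER_CUBIC)
x,y,w,h=120,190,60,115
B=cv2.resize(a["color"][y:y+h,x:x+w,::-1],None,fx=5,fy=5,interpolation=cv2.INTER_CUBIC)
cv2.imwrite("pics/both.png",np.hstack([A,B]))
```

```text
scene [181 235   3   3   5] [181.8 235.8] [ 0.756  -0.0535  0.072 ]
scene [169 239  12  11  45] [174.7 243.7] [ 0.7491 -0.032   0.072 ]
side [390 308   4   3   9] [391.1 309.1] [ 0.755  -0.0503  0.072 ]
side [396 309   8   7  28] [399.  311.4] [ 0.7577 -0.0306  0.072 ]
```

View pics/both.png

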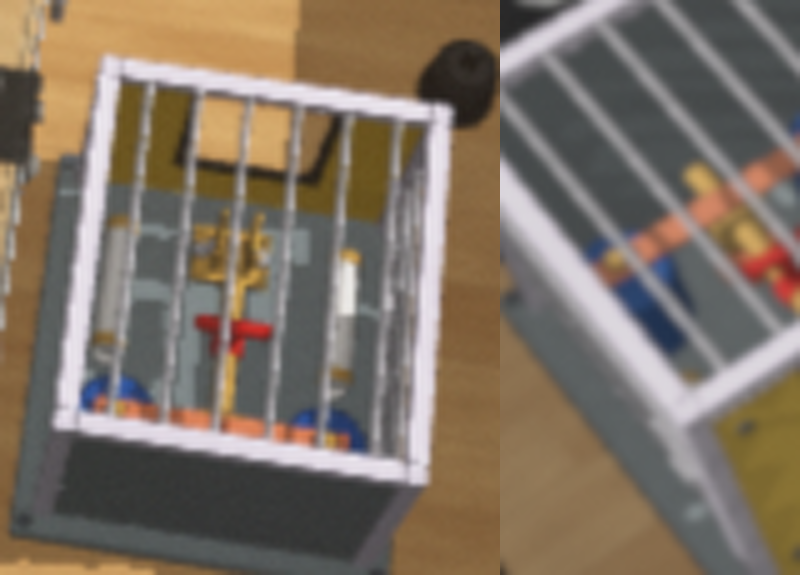

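The side crop shows the red cross bar from (195,325) to (270,330) and roof corners at (105,58), (450,105), (428,483) and (57,425). The window opens at the top (front).

Run:
```python
from h import *
a=camera("scene");b=camera("side")
S=lambda x,y:(350+(x-2)/5,245+(y-2)/5)
ang=lambda d:np.arctan2(d[1],d[0])
C=[onz(b,*S(*p),.155)[:2] for p in((105,58),(450,105),(428,483),(57,425))]
for i in range(4):d=C[(i+1)%4]-C[i];print(C[i].round(4),np.linalg.norm(d).round(4),round(ang(d),3))
m=np.mean(C,0);print("centre",m)
print("tee side",onz(b,*S(195,323),.074),onz(b,*S(271,330),.074),onz(b,*S(233,327),.074))
T=lambda x,y:(90+x/3.7,160+y/3.7)
D=[onz(a,*T(*p),.155)[:2] for p in((527,238),(248,415),(58,187),(325,32))]
for i in range(4):d=D[(i+1)%4]-D[i];print(D[i].round(4),np.linalg.norm(d).round(4),round(ang(d),3))
print("centre",np.mean(D,0))
for n,p,z in[("win bl",(370,466),.053),("win br",(480,398),.053)]:print(n,onz(a,*T(*p),z))
print("cab corner",onz(a,257,253,0),"base fr",onz(a,*T(582,392),.012),onz(a,*T(308,580),.012))
P=np.load("w3pose.npy");c=camera("wrist")
# stick from w3: rod line again
im=cv2.imread("pics/w3.png");hsv=cv2.cvtColor(im,cv2.COLOR_BGR2HSV)
mk=cv2.inRange(hsv,(5,150,120),(18,255,255));n,l,st,ct=cv2.connectedComponentsWithStats(mk);i=1+np.argmax(st[1:,4]);v,u=np.where(l==i)
Q=np.array([onz(c,x,y,.062,P)[:2] for x,y in zip(u,v)]);mu=Q.mean(0);d=np.linalg.svd(Q-mu)[2][0];d*=np.sign(d[0])
print("rod",mu,ang(d),"perp off of origin est",np.cross(d,np.array([.4018,-.2365])-mu),"tip of rod",onz(c,83,101,.062,P))
```

```text
[ 0.6596 -0.12  ] 0.1669 1.582
[0.6578 0.0469] 0.1889 0.005
[0.8467 0.0478] 0.1686 -1.573
[ 0.8464 -0.1208] 0.1868 3.138
centre [ 0.75261642 -0.03654116]
tee side [ 0.75696446 -0.05659694  0.074     ] [ 0.75461314 -0.01921004  0.074     ] [ 0.75604743 -0.03787106  0.074     ]
[ 0.6583 -0.1212] 0.1628 1.552
[0.6614 0.0416] 0.1806 0.009
[0.842  0.0432] 0.1624 -1.575
[ 0.8413 -0.1191] 0.183 -3.13
centre [ 0.75075396 -0.03887176]
win bl [ 0.65905098 -0.00451465  0.053     ]
win br [ 0.65531194 -0.07292079  0.053     ]
cab corner [ 0.66329452 -0.16770938  0.        ] base fr [ 0.64452876 -0.12886373  0.012     ] [0.6464596  0.05217219 0.012     ]
rod [ 0.50470446 -0.18241754] 0.4732929393952688 perp off of origin est -0.001231409941650649 tip of rod [ 0.57963166 -0.15244491  0.062     ]<stdin>:20: DeprecationWarning: Arrays of 2-dimensional vectors are deprecated. Use arrays of 3-dimensional vectors instead. (deprecated in NumPy 2.0)
```

Run:
```python
from h import *
go([.402,-.236,.15],target(-1.097))
```

```text
turn [-0.0009, 0.0012, -0.222] shift [-0.0651, -0.2131, 0.0946]
```

>>> play_rows(
  increments="-0.001 0.001 -0.222 -0.065 -0.213 0.05 0.6;-0.001 0.001 -0.222 -0.065 -0.213 0.05 0.6;-0.001 0.001 -0.222 -0.065 -0.213 0.05 0.6;-0.001 0.001 -0.222 -0.065 -0.213 0.05 0.6;-0.001 0.001 -0.222 -0.065 -0.213 0.05 0.6;-0.001 0.001 -0.222 -0.065 -0.213 0.09 0.6;-0.001 0.001 -0.222 -0.065 -0.213 0.095 0.6;-0.001 0.001 -0.222 -0.065 -0.213 0.095 0.6",
)

```text
time: 9.1
ee_pos: [0.4013, -0.2353, 0.149]
eef_rot: [0.972, 0.236, -0.001, -0.0]
ft_force: [-0.7, -0.4, 0.3]
width: 0.0522
grip_force: 0.0
```

Run:
```python
from h import *
s=read_state();P=pose(s);c=camera("wrist");im=c["color"][:,:,::-1];cv2.imwrite("pics/w4.png",im);np.save("w4pose.npy",P)
hsv=cv2.cvtColor(np.ascontiguousarray(im),cv2.COLOR_BGR2HSV)
mk=cv2.inRange(hsv,(5,150,120),(18,255,255));n,l,st,ct=cv2.connectedComponentsWithStats(mk);i=1+np.argmax(st[1:,4]);v,u=np.where(l==i)
Q=np.array([onz(c,x,y,.062,P)[:2] for x,y in zip(u,v)]);mu=Q.mean(0);d=np.linalg.svd(Q-mu)[2][0];d*=np.sign(d[0])
q=(Q-mu)@d;print("rod",mu,np.arctan2(d[1],d[0]),"start",mu+d*q.min(),"end",mu+d*q.max(),"near tool",mu-d*(np.dot(mu-P[:2,3],d)))
print(s["joint_positions"].round(3));go([.402,-.236,.043],target(-1.097))
```

```text
rod [ 0.50605076 -0.18410844] 0.47630190108935283 start [ 0.45947594 -0.2081373 ] end [ 0.55360246 -0.1595756 ] near tool [ 0.40244333 -0.23756153]
[-0.806 -0.007  1.267  2.006  0.008  1.139 -0.637]
turn [0.0019, 0.0007, 0.0003] shift [0.0003, -0.0012, 0.1075]
```

View pics/w4.png

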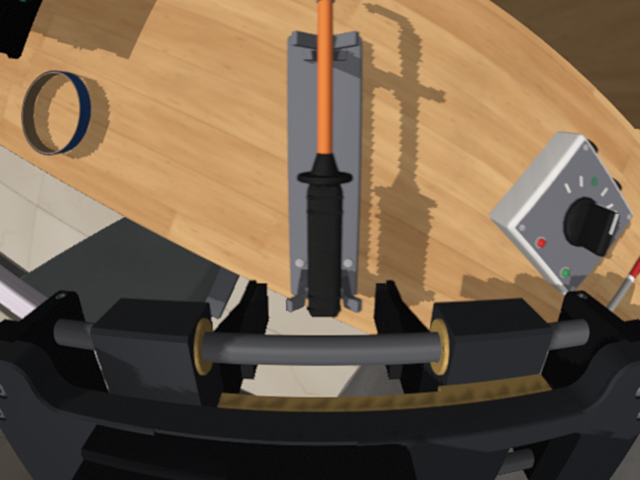

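The stick is straight up the image: handle end (323,313), hand guard (325,178). It is centred between the fingers.

Run:
```python
from h import *
P=np.load("w4pose.npy");c=camera("wrist");d=np.array([np.cos(.475),np.sin(.475)])
for p,z in(((325,179),.072),((323,314),.05),((323,300),.075)):
    q=onz(c,*p,z,P)[:2];print(q,(q-[.402,-.2365])@d)
go([.402,-.237,.043],target(-1.096))
```

```text
[ 0.44525106 -0.21584768] 0.04790795658380506
[ 0.34608553 -0.2658062 ] -0.06312718493798988
[ 0.36871672 -0.25396545] -0.03758619856165771
turn [0.0036, 0.0004, -0.0018] shift [-0.0003, -0.0016, 0.1083]
```

>>> play_rows(
  increments="0 0 0 0 0 0.04 0.6;0 0 0 0 0 0.08 0.6;0 0 0 0 0 0.1 0.6;0 0 0 0 0 0.107 0.6;0 0 0 0 0 0.107 0.6;0 0 0 0 0 0.107 0.6",
)

```text
time: 9.8
ee_pos: [0.4036, -0.2382, 0.0449]
eef_rot: [0.972, 0.235, 0.001, 0.002]
ft_force: [-0.2, 0.2, 0.2]
width: 0.0524
grip_force: 0.0
```

>>> play_rows(
  increments="0 0 0 0 0 0 0.25;0 0 0 0 0 0 0.2;0 0 0 0 0 0 0;0 0 0 0 0 0 0;0 0 0 0 0 0 0;0 0 0 0 0 0 0;0 0 0 0 0 0 0",
  grip_force=45,
)

```text
time: 10.5
ee_pos: [0.4028, -0.237, 0.0437]
eef_rot: [0.972, 0.235, 0.001, 0.001]
ft_force: [-0.7, 1.6, 5.9]
width: 0.0233
grip_force: 45.0
```

Run:
```python
from h import *
s=[read_state() for _ in range(5)]
print([x["ee_pos"].round(4).tolist() for x in s],s[0]["eef_rot"],s[0]["ft_force"])
```

```text
[[0.4028, -0.237, 0.0437], [0.4028, -0.237, 0.0437], [0.4028, -0.237, 0.0437], [0.4028, -0.237, 0.0437], [0.4028, -0.237, 0.0437]] [9.72029583e-01 2.34856108e-01 6.14890498e-04 8.48051355e-04] [-0.73411364  1.62105261  5.87403058]
```

>>> play_rows(
  increments="0 0 0 0 0 -0.02 0;0 0 0 0 0 -0.05 0;0 0 0 0 0 -0.058 0;0 0 0 0 0 -0.058 0",
)

```text
time: 10.9
ee_pos: [0.4033, -0.2368, 0.1021]
eef_rot: [0.972, 0.235, 0.002, 0.001]
ft_force: [-0.2, 0.1, -1.6]
width: 0.0236
grip_force: 45.0
```

Run:
```python
from h import *
s=read_state();print(s["ee_pos"],s["ft_force"],s["width"]);go([.42,-.0385,.10],target(-np.pi/2))
```

```text
[ 0.4032911  -0.23676649  0.10206249] [-0.21265943  0.08523245 -1.62003811] 0.023603818445490723
turn [0.0018, -0.0035, 0.4747] shift [0.1055, -0.1687, 0.0019]
```

>>> play_rows(
  increments="0.002 -0.003 0.12 0.026 -0.042 0.002 0;0.002 -0.003 0.24 0.052 -0.084 0.002 0;0.002 -0.003 0.36 0.078 -0.126 0.002 0;0.002 -0.003 0.475 0.105 -0.169 0.002 0;0.002 -0.003 0.475 0.105 -0.169 0.002 0;0.002 -0.003 0.475 0.105 -0.169 0.002 0;0.002 -0.003 0.475 0.105 -0.169 0.002 0",
)

```text
time: 11.6
ee_pos: [0.4181, -0.0343, 0.0983]
eef_rot: [1.0, 0.002, -0.002, -0.0]
ft_force: [0.2, -1.0, -2.1]
width: 0.0237
grip_force: 45.0
```

Run:
```python
from h import *
s=read_state();P=pose(s);print(s["joint_positions"].round(3),P[:3].round(4).tolist())
c=camera("wrist");im=c["color"][:,:,::-1]
a=camera("scene");b=camera("side")
o=np.zeros((600,800,3),np.uint8)
o[:480,:300]=cv2.resize(im[0:240,250:400],None,fx=2,fy=2)
o[:300,300:800]=cv2.resize(a["color"][180:330,110:360,::-1],None,fx=2,fy=2)
o[300:600,300:800]=cv2.resize(b["color"][195:345,270:520,::-1],None,fx=2,fy=2)
cv2.imwrite("pics/ins.png",o)
for n,c in(("scene",a),("side",b)): print(n,proj(c,np.array([.755,-.0375,.072])),proj(c,np.array([P[0,3]+.2,P[1,3],P[2,3]+.0185])))
```

```text
[-1.089 -0.093  1.053  2.161  0.093  1.032 -1.652] [[1.0, 0.0049, -0.0032, 0.4181], [0.0049, -1.0, 0.0001, -0.0343], [-0.0032, -0.0001, -1.0, 0.0983]]
scene (np.float64(175.39344139207998), np.float64(240.40869958148588)) (np.float64(209.69831854453753), np.float64(274.8115073953731))
side (np.float64(396.27950756888356), np.float64(309.9008378673424)) (np.float64(404.98467753681615), np.float64(252.84880042778028))
```

View pics/ins.png

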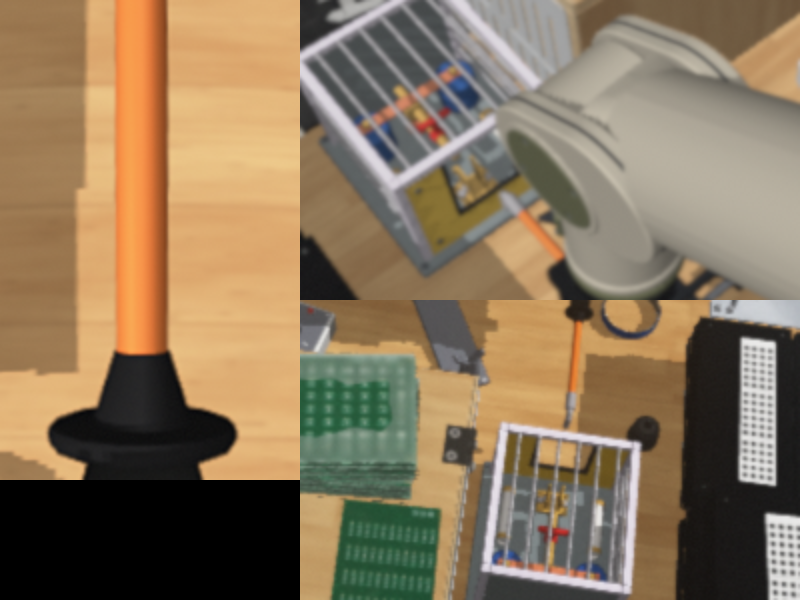

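Rod is level and the hook is where predicted: side pixel (404.5,252.5) against (405,253) computed. Inserting above the tee.

>>> play_rows(
  increments="0 0 0 0.02 0.004 -0.003 0;0 0 0 0.05 0.004 -0.003 0;0 0 0 0.08 0.004 -0.003 0;0 0 0 0.11 0.004 -0.003 0;0 0 0 0.14 0.004 -0.003 0;0 0 0 0.157 0.004 -0.003 0;0 0 0 0.157 0.004 -0.003 0;0 0 0 0.157 0.004 -0.003 0",
)

```text
time: 12.55
ee_pos: [0.5752, -0.0446, 0.1013]
eef_rot: [1.0, -0.001, -0.002, 0.001]
ft_force: [-1.0, -0.0, -2.4]
width: 0.0233
grip_force: 45.0
```

Run:
```python
from h import *
s=read_state();P=pose(s);print(s["joint_positions"].round(3),P[:3].round(4).tolist())
a=camera("scene");b=camera("side")
o=np.zeros((600,800,3),np.uint8)
o[:,:380]=cv2.resize(a["color"][190:310,120:196,::-1],(380,600),interpolation=cv2.INTER_CUBIC)
o[:,400:]=cv2.resize(b["color"][240:360,355:435,::-1],(400,600),interpolation=cv2.INTER_CUBIC)
cv2.imwrite("pics/ins2.png",o)
for n,c in(("scene",a),("side",b)): print(n,proj(c,np.array([.755,-.0375,.072])),proj(c,np.array([P[0,3]+.2,P[1,3],P[2,3]+.0185])))
```

```text
[-0.786  0.493  1.     1.773 -0.453  1.131 -1.212] [[1.0, -0.0028, -0.0031, 0.5752], [-0.0028, -1.0, -0.0018, -0.0446], [-0.0031, 0.0018, -1.0, 0.1013]]
scene (np.float64(175.39344139207998), np.float64(240.40869958148588)) (np.float64(167.87920614537842), np.float64(218.58820068990136))
side (np.float64(396.27950756888356), np.float64(309.9008378673424)) (np.float64(395.2553454170323), np.float64(310.55318201793875))
```

View pics/ins2.png

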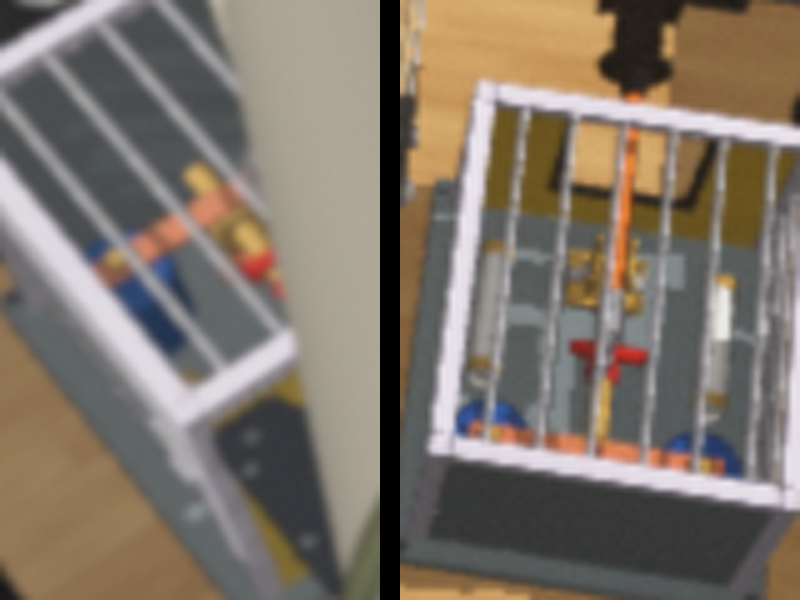

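The side crop shows the rod through the window with the hook at (605,345), over and just past the red bar as computed. Lower it behind the bar.

>>> play_rows(
  increments="0 0 0 0 0 0.01 0;0 0 0 0 0 0.02 0;0 0 0 0 0 0.028 0;0 0 0 0 0 0.028 0;0 0 0 0 0 0.028 0",
)

```text
time: 13.15
ee_pos: [0.5756, -0.043, 0.0737]
eef_rot: [1.0, -0.001, -0.001, 0.0]
ft_force: [0.2, -1.0, -1.1]
width: 0.0236
grip_force: 45.0
```

>>> play_rows(
  increments="0 0 0 -0.005 0 0 0;0 0 0 -0.01 0 0 0;0 0 0 -0.015 0 0 0;0 0 0 -0.02 0 0 0;0 0 0 -0.025 0 0 0;0 0 0 -0.03 0 0 0",
)

```text
time: 13.75
ee_pos: [0.5457, -0.0428, 0.0742]
eef_rot: [1.0, -0.001, -0.0, 0.0]
ft_force: [4.0, -0.7, -1.8]
width: 0.0234
grip_force: 45.0
```

Dragging at 4 N, so the hook has engaged. Pull on to the stop.

>>> play_rows(
  increments="0 0 0 -0.004 0 0 0;0 0 0 -0.008 0 0 0;0 0 0 -0.012 0 0 0;0 0 0 -0.015 0 0 0;0 0 0 -0.016 0 0 0",
)

```text
time: 14.25
ee_pos: [0.532, -0.0427, 0.0749]
eef_rot: [1.0, -0.0, 0.002, 0.0]
ft_force: [15.4, -1.6, -3.6]
width: 0.0236
grip_force: 45.0
```

>>> play_rows(
  increments="0 0 0 -0.002 0 0 0;0 0 0 -0.004 0 0 0;0 0 0 -0.004 0 0 0;0 0 0 -0.004 0 0 0",
)

```text
time: 14.65
ee_pos: [0.5315, -0.0425, 0.0763]
eef_rot: [1.0, 0.0, 0.005, 0.001]
ft_force: [26.0, -0.2, -5.6]
width: 0.0237
grip_force: 45.0
```

Run:
```python
from h import *
b=camera("side");x,y,w,h=350,245,100,115
c=b["color"][y:y+h,x:x+w]
hsv=cv2.cvtColor(c,cv2.COLOR_RGB2HSV);m=cv2.inRange(hsv,(0,150,90),(4,255,255))|cv2.inRange(hsv,(172,150,90),(180,255,255))
k,l,st,ct=cv2.connectedComponentsWithStats(m)
for i in range(1,k):
    if st[i,4]>3:print(st[i]+[x,y,0,0,0],(ct[i]+[x,y]).round(1),onz(b,*(ct[i]+[x,y]),.072).round(4))
```

```text
[391 296   4   3   9] [392.4 297.1] [ 0.723  -0.0501  0.072 ]
[397 297   8   7  21] [400.3 299.7] [ 0.7266 -0.03    0.072 ]
```

The tee has moved about 32 mm and the arm was stopped at 26 N without further motion, so the bolt is home. Unhook now: forward, up, then out.

>>> play_rows(
  increments="0 0 0 0.006 0 0 0;0 0 0 0.012 0 0 0;0 0 0 0.018 0 0 0;0 0 0 0.018 0 0 0;0 0 0 0.018 0 -0.01 0;0 0 0 0.018 0 -0.022 0;0 0 0 0.018 0 -0.032 0;0 0 0 0.018 0 -0.032 0",
)

```text
time: 15.5
ee_pos: [0.5447, -0.0429, 0.1079]
eef_rot: [1.0, -0.001, 0.0, -0.0]
ft_force: [-0.6, 0.1, -1.1]
width: 0.0237
grip_force: 45.0
```

Run:
```python
from h import *
s=read_state();print(s["ee_pos"],R.from_quat(s["eef_rot"]).as_matrix().round(3).tolist())
```

```text
[ 0.54473688 -0.04289074  0.10787174] [[1.0, -0.001, 0.001], [-0.001, -1.0, 0.0], [0.001, -0.0, -1.0]]
```

>>> play_rows(
  increments="0 0 0 -0.02 0 0 0;0 0 0 -0.05 0 0 0;0 0 0 -0.08 0 0 0;0 0 0 -0.11 0 0 0;0 0 0 -0.125 0 0 0;0 0 0 -0.125 0 0 0",
)

```text
time: 16.1
ee_pos: [0.4173, -0.0415, 0.106]
eef_rot: [1.0, -0.0, -0.001, -0.004]
ft_force: [0.6, 2.0, -1.2]
width: 0.0238
grip_force: 45.0
```

Run:
```python
from h import *
s=read_state();print(s["ee_pos"],s["ft_force"])
P=pose(s);c=camera("wrist");im=np.ascontiguousarray(c["color"][:,:,::-1]);cv2.imwrite("pics/w5.png",im)
hsv=cv2.cvtColor(im,cv2.COLOR_BGR2HSV)
mk=cv2.inRange(hsv,(5,150,120),(18,255,255));n,l,st,ct=cv2.connectedComponentsWithStats(mk);i=1+np.argmax(st[1:,4]);v,u=np.where(l==i);print(st[i])
Q=np.array([onz(c,x,y,P[2,3]+.0185,P)[:2] for x,y in zip(u,v)]);mu=Q.mean(0);d=np.linalg.svd(Q-mu)[2][0];d*=np.sign(d[0])
q=(Q-mu)@d;print("rod yaw",np.arctan2(d[1],d[0]),"tool yaw+pi/2",np.arctan2(P[1,1],P[0,1])+np.pi/2,"rod perp at tool",mu-d*((mu-P[:2,3])@d)-P[:2,3],"start rel",mu+d*q.min()-P[:2,3])
for n in("scene","side"):
    c=camera(n);hsv=cv2.cvtColor(c["color"],cv2.COLOR_RGB2HSV);mk=cv2.inRange(hsv,(5,150,120),(18,255,255))
    L=P@np.array([.2,0,-.0185,1]);print(n,"pred hook end",proj(c,L[:3]))
    cv2.imwrite(f"pics/{n}5.png",c["color"][:,:,::-1])
go([.403,-.237,.106],target(-1.0965))
```

```text
[ 0.41728897 -0.04148667  0.10596478] [ 0.55982158  1.99188787 -1.22559894]
[ 308    0   27  177 4452]
rod yaw -0.0016856369721390586 tool yaw+pi/2 -0.00017705961031833084 rod perp at tool [-2.40660616e-07 -1.42771185e-04] start rel [ 0.06366405 -0.00025009]
scene pred hook end (np.float64(212.61166744557312), np.float64(270.8180218756306))
side pred hook end (np.float64(402.5245495482142), np.float64(250.8804762623662))
turn [-0.0015, 0.0009, -0.4746] shift [-0.0163, 0.1949, 0.0003]
```

The rod has not slipped along the grip or in yaw. I'll check its pitch numerically in the fixed views (I've already viewed 11 pictures, one over the limit, so no more viewing).

Run:
```python
from h import *
P=pose()
for n in("scene","side"):
    c=camera(n);hsv=cv2.cvtColor(c["color"],cv2.COLOR_RGB2HSV);mk=cv2.inRange(hsv,(5,140,110),(18,255,255))
    pr=np.array([proj(c,(P@np.array([x,0,-.0185,1]))[:3]) for x in(.07,.12,.171)]);print(n,"pred rod",pr.round(1).tolist())
    pu=np.array(proj(c,(P@np.array([.171,0,-.0285,1]))[:3]));print("10mm up moves",pu-pr[2])
    k,l,st,ct=cv2.connectedComponentsWithStats(mk)
    for i in range(1,k):
        if st[i,4]>8 and np.min(np.linalg.norm(pr-ct[i],axis=1))<40:
            v,u=np.where(l==i);f=cv2.fitLine(np.c_[u,v].astype(np.float32),cv2.DIST_HUBER,0,.01,.01).ravel()
            t=(np.c_[u,v]-f[2:])@f[:2];print(st[i],"line ends",(f[2:]+f[:2]*t.min()).round(1),(f[2:]+f[:2]*t.max()).round(1))
            print("perp of preds to line",[round(float(f[0]*(p-f[2:])[1]-f[1]*(p-f[2:])[0]),2) for p in pr])
```

```text
scene pred rod [[255.2, 318.6], [238.1, 299.2], [221.4, 280.2]]
10mm up moves [-0.73786028 -2.73628024]
[222 281  22  25 158] line ends [222.9 281.9] [242.1 304.1]
perp of preds to line [-0.44, -0.18, 0.07]
side pred rod [[406.7, 206.9], [405.0, 223.6], [403.3, 241.2]]
10mm up moves [ 0.57885949 -1.79048776]
[383 180  11   3  20] line ends [383. 181.] [393.  180.6]
perp of preds to line [26.85, 43.48, 60.99]
[393 183   8   6  22] line ends [392.6 184.4] [400.4 186.4]
perp of preds to line [18.38, 34.98, 52.45]
[418 187   8   3  17] line ends [418.  187.9] [425.  187.9]
perp of preds to line [19.17, 35.89, 53.49]
[378 203  21   6  52] line ends [378.1 204.6] [397.9 207.6]
perp of preds to line [-1.96, 14.8, 32.44]
[ 367  204   98   39 1103] line ends [367.  232.1] [464.3 230.5]
perp of preds to line [-24.51, -7.83, 9.72]
[380 251  19   7  74] line ends [380.1 251.5] [398.3 256. ]
perp of preds to line [-49.63, -33.01, -15.52]
[403 256   9   4  24] line ends [403.  258.2] [411.  257.3]
perp of preds to line [-50.51, -34.09, -16.8]
```

Scene rod line lies within 0.5 px of the prediction: no tilt. Back to the cradle.

>>> play_rows(
  increments="0 0.001 -0.12 -0.004 0.05 0 0;0 0.001 -0.24 -0.008 0.1 0 0;0 0.001 -0.36 -0.012 0.15 0 0;0 0.001 -0.475 -0.016 0.195 0 0;0 0.001 -0.475 -0.016 0.195 0 0;0 0.001 -0.475 -0.016 0.195 0 0;0 0.001 -0.475 -0.016 0.195 0 0;0 0.001 -0.475 -0.016 0.195 0 0",
)

```text
time: 17.15
ee_pos: [0.4019, -0.2399, 0.1059]
eef_rot: [0.973, 0.233, -0.003, 0.002]
ft_force: [0.2, -0.3, -1.8]
width: 0.0233
grip_force: 45.0
```

Run:
```python
from h import *
for _ in range(3):
    camera("side");s=read_state();print(s["ee_pos"]);go([.403,-.237,.0435],target(-1.0965))
```

```text
[ 0.40254899 -0.23831698  0.10600771]
turn [0.0012, 0.0042, -0.002] shift [0.0013, -0.001, 0.0625]
[ 0.40292282 -0.23731138  0.10607954]
turn [0.0005, 0.003, -0.0] shift [0.0004, -0.0003, 0.0626]
[ 0.40317424 -0.23672966  0.10618192]
turn [0.0001, 0.002, 0.0013] shift [-0.0002, 0.0002, 0.0627]
```

Aligned once settled. Lower in steps.

>>> play_rows(
  increments="0 0 0 0 0 0.02 0;0 0 0 0 0 0.04 0;0 0 0 0 0 0.05 0;0 0 0 0 0 0.055 0;0 0 0 0 0 0.059 0;0 0 0 0 0 0.062 0;0 0 0 0 0 0.062 0;0 0 0 0 0 0.062 0",
)

```text
time: 18.1
ee_pos: [0.4031, -0.2376, 0.0448]
eef_rot: [0.972, 0.235, 0.0, 0.0]
ft_force: [0.3, 2.3, 1.3]
width: 0.0235
grip_force: 45.0
```

Run:
```python
from h import *
s=read_state();print(s["ft_force"],s["torque"]);go([.403,-.237,.0435],target(-1.0965))
```

```text
[0.34125124 2.31621012 1.32509768] [ 0.36684882 -0.2576951   0.15409707]
turn [0.0001, -0.0001, -0.0001] shift [0.0002, -0.0006, 0.0013]
```

>>> play_rows(
  increments="0 0 0 0 0 0.001 0;0 0 0 0 0 0.001 0.35;0 0 0 0 0 0.001 0.55;0 0 0 0 0 0.001 0.6;0 0 0 0 0 0.001 0.6;0 0 0 0 0 0.001 0.6",
)

```text
time: 18.7
ee_pos: [0.4025, -0.2378, 0.0433]
eef_rot: [0.972, 0.235, -0.001, 0.0]
ft_force: [-0.2, 0.3, 0.1]
width: 0.0501
grip_force: 0.0
```

>>> play_rows(
  increments="0 0 0 0 0 -0.02 0.6;0 0 0 0 0 -0.06 0.6;0 0 0 0 0 -0.1 0.6;0 0 0 0 0 -0.105 0.6;0 0 0 0 0 -0.105 0.6;0 0 0 0 0 -0.105 0.6",
)

```text
time: 19.3
ee_pos: [0.4024, -0.2369, 0.1475]
eef_rot: [0.972, 0.235, -0.001, -0.0]
ft_force: [-0.3, 0.1, 0.4]
width: 0.0521
grip_force: 0.0
```

Run:
```python
from h import *
s=read_state();P=pose(s);c=camera("wrist");im=np.ascontiguousarray(c["color"][:,:,::-1]);cv2.imwrite("pics/w6.png",im)
old=cv2.imread("pics/w4.png")
for n,i_,p in(("before",old,np.load("w4pose.npy")),("after",im,P)):
    hsv=cv2.cvtColor(i_,cv2.COLOR_BGR2HSV);mk=cv2.inRange(hsv,(5,150,120),(18,255,255));k,l,st,ct=cv2.connectedComponentsWithStats(mk);i=1+np.argmax(st[1:,4]);v,u=np.where(l==i)
    Q=np.array([onz(c,x,y,.062,p)[:2] for x,y in zip(u,v)]);mu=Q.mean(0);d=np.linalg.svd(Q-mu)[2][0];d*=np.sign(d[0]);q=(Q-mu)@d
    print(n,"yaw",np.arctan2(d[1],d[0]).round(4),"start",(mu+d*q.min()).round(4),"rod px start",st[i],"perp",(-d[1]*(.402-mu[0])+d[0]*(-.2365-mu[1])).round(4))
print(s["ft_force"],s["width"],P[:3,3])
# fixed views vs first pictures: tee, stick, selector and bystanders
for n in("scene","side"):
    c=camera(n)["color"][:,:,::-1];o=cv2.imread(f"pics/{n}0.png")
    d=cv2.absdiff(np.ascontiguousarray(c),o).max(2);m=(d>60).astype(np.uint8);k,l,st,ct=cv2.connectedComponentsWithStats(m)
    print(n,[tuple(int(x) for x in st[i]) for i in range(1,k) if st[i,4]>12])
```

```text
before yaw 0.4763 start [ 0.4595 -0.2081] rod px start [ 317    0   16  154 2172] perp 0.0011
after yaw 0.4819 start [ 0.4596 -0.2077] rod px start [ 313    0   15  154 2189] perp 0.0012
[-0.31537664  0.10019466  0.43032171] 0.05206572191796254 [ 0.40235216 -0.23694296  0.14752226]
scene [(423, 98, 33, 36, 231), (384, 103, 43, 25, 488), (355, 108, 5, 5, 14), (373, 109, 5, 6, 17), (363, 110, 22, 31, 175), (447, 110, 18, 29, 146), (361, 118, 13, 37, 113), (387, 127, 4, 6, 17), (381, 143, 20, 17, 249), (430, 142, 13, 12, 38), (358, 148, 60, 57, 968), (427, 178, 15, 13, 91), (442, 192, 26, 23, 86), (383, 201, 21, 24, 317), (478, 209, 27, 18, 137), (360, 210, 13, 16, 54), (338, 214, 72, 87, 3189), (157, 223, 6, 6, 26), (504, 222, 12, 16, 36), (418, 225, 10, 7, 37), (378, 229, 12, 3, 21), (419, 229, 61, 58, 1245), (472, 231, 78, 56, 1132), (171, 240, 10, 9, 45), (191, 262, 4, 5, 16), (547, 313, 93, 96, 3687), (510, 420, 26, 40, 85), (535, 437, 61, 43, 1400), (452, 470, 4, 5, 13), (628, 471, 8, 9, 29)]
side [(318, 0, 98, 89, 3915), (473, 15, 8, 27, 128), (464, 30, 8, 15, 57), (442, 38, 24, 34, 376), (408, 60, 4, 7, 19), (326, 85, 19, 14, 112), (351, 90, 11, 29, 137), (300, 116, 81, 55, 2447), (465, 137, 12, 5, 39), (180, 173, 104, 35, 1424), (264, 199, 3, 5, 13), (397, 297, 8, 7, 27), (396, 309, 8, 7, 25)]
```

```bash
python3 -c "
from bench import *
print(close_job())"
```

```text
the job is handed in; nothing more can be done
None
```

Job handed in, with no verdict returned: selector on the green dot, bolt drawn about 32 mm to its stop, and the stick back in its cradle within about 1 mm; I viewed 11 pictures, one over the limit of 10.

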